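Slide the green chopping board onto the steel prep panel

TASK

Get ready to chop the vegetables: press down on the thin round green chopping board and slide it flat along the worktop, without lifting it, onto the middle of the square steel panel let into the worktop, so that it lies wholly on the steel with some border on every side. Leave the red board and the bowl of tomatoes where they are.

Things in the scene. Friction and masses are not known exactly. Their poses are not given: they have to be found in the camera images.
- green_board: Thin rigid round green plastic chopping board lying flat on the worktop, 170 mm across, 4 mm thick, 70 to 140 g. Origin: centre of its underside, z up. A dark slot is printed on its top near the rim (its +x); which way it points does not matter. Its underside slides easily on the worktop (friction about 0.3); fingertips grip its top better, so a press of 5 to 20 N near its centre drags it along. Starts to the left or to the right of the panel.
- red_board: Red chopping board of the same shape and size, lying flat on the other side of the panel. To be left alone.
- panel: Pale square of brushed metal with a thin dark seam round it, let flush into the dark blue worktop (no step, nothing to bump into), 210 mm by 210 mm. Origin: its centre, at worktop height (z = 0). Fixed, but elsewhere and turned a little each time.
- bowl: White bowl with three tomatoes, 150 mm across and 65 mm high, loose, standing beyond the panel (farther from the robot). Origin: centre of its underside. To be left alone.
There are look-alikes about, which are no part of the job. Of the things that look like the green_board, take the one that is nearest to the robot's base at the start.

How it is judged:
By the outcome, as a careful person would: the job done as asked, in the order asked, and still so for the second after the job is handed in, with the robot touching nothing.
It also fails if it takes over 40 s, if anything falls off the work surface, if the arm or the gripper's body presses on something with over 40 N, if the wrist force passes 120 N, or if a joint passes its speed limit or range.

ROBOT

A 7-joint arm with a two-finger parallel gripper is mounted at the origin on the work surface. World frame = base frame: x ahead of the robot, y to its left, z up, the work surface at z = 0. Lengths are in m, angles in rad, forces in N, time in s.
With the tool pointing down it reaches from about 0.425 to 0.95 m from the base axis. Payload 4.7 kg.
Tool frame: the origin (TCP) lies at the very end of the fingers, on their centre line; the grasp point (between the pads) lies 19 mm behind it; z points along the fingers, y is the direction in which the jaws open and shut (so a half turn about z gives the same grasp; the last joint's range is limited). The gripper opens to 85 mm and grips with 20 to 120 N. Pads are 22 mm wide; open, the fingers measure 114 mm over their backs; the gripper's body (76 mm by 85 mm) begins 54 mm behind the grasp point. The pads swing forward as they close: fully open they stand 13 mm farther back than shut.
Start: joints at [1.087, 0.469, -0.049, 1.532, 0.024, 1.141, -0.082], TCP at [0.297, -0.606, 0.231] pointing down, gripper open.
Joint ranges: [-2.59, 2.59], [-0.33, 1.99], [-1.39, 1.29], [0.1, 2.45], [-1.04, 4.18], [0.21, 1.99], [-2.66, 2.66]. Speed limits (rad/s): [2.57, 2.57, 3.14, 3.14, 3.14, 3.14, 3.14].

INTERFACE

Orientations are given as a 3x3 rotation matrix whose columns are the frame's x, y, z axes.
In Python, from plant import ctrl gives the robot as it stands.
- The arm moves only by the tool apply_moves, never from a script. Its argument "deltas" is a list of rows, each a list of 3 entries, a list of its own where there are three numbers: the shift along the tool's x, y, z in m, then the turn, a rotation vector about the tool's x, y, z in rad, then the finger opening in m, from 0 to 0.0854. In form: [[[x, y, z], [ax, ay, az], fingers], ...]. A call has 1 to 12 rows; each row is the pose to reach, as a shift and turn from the pose measured when the call began, along the tool's axes at that moment; what a row does not reach only later rows make up. A row lasts 1/12 s, in which the tool goes at most 41.7 mm and 7.16 degrees, less where a joint would pass 70% of its speed; a pose out of reach is approached as far as the arm can. A call with a gripper value outside its range is refused whole. The fingers move at their own pace and stop on an object; "newtons" is the grip in N (left out, the last holds). Time passes only in rows, so rows that repeat a pose let the fingers close. It gives the time, the measured TCP pose, the force and the opening at its end, in the units of the state.
- ctrl.sense(): the state, without advancing time (a new reading comes with each control period).
- ctrl.camera(name): name is "scene" or "top" or "wrist"; returns a dict with "image" (480x640x3 uint8, red, green, blue), "fx", "fy", "cx", "cy" (pixels), "cam_to_world" (4x4, takes a point from camera to world coordinates). Camera axes: x right, y down, z forward; pixel columns grow to the right and rows downward; lengths in m; the calibration is good to about 2 mm. A picture is of the moment at which its call begins. There is no depth.
- ctrl.sign_off(): hands the job in, once; it reports no verdict.
The state is a dict: "time_s": time; "joint_positions": joint angles; "joint_velocities": joint speeds; "effort": joint torques, N m; "eef_pos": TCP position; "orientation": TCP orientation; "force": force on the tool from outside, world axes, zero at the start; "moment": the same for the moment, N m; "width": opening from 0.0 (shut) to 1.0 (fully open).
Only numpy, scipy, OpenCV 4.12 (cv2) and the standard library are available. Lean on these libraries where they do the work, as an engineer would, in place of code of your own. Each camera call takes 0.05 s, during which the arm holds its last target.

## Working session

There is one attempt and no reset: what is moved stays moved. The work goes in short steps, Python scripts to look and compute and a tool call to move; the robot and the scene stay as the last step left them, time stands still between calls to the robot, and variables do not carry over. Pictures are saved under pics/ and viewed, and the job is handed in when it is done.

Besides the shell and the picture viewer there is one more tool, called after "Request:" by a JSON object that holds its "op" and its "data", one argument or row to a line. apply_moves: Moves the arm, as the interface text tells. Its arguments: {"type":"object","properties":{"deltas":{"type":"array"},"newtons":{"type":"number"}},"required":["deltas"]}

```bash
mkdir -p pics
python3 - <<'E'
from plant import ctrl
import cv2,numpy as np
s=ctrl.sense()
for k in("time_s","eef_pos","orientation","force","width"):print(k,np.round(s[k],3))
for n in("scene","top"):
    c=ctrl.camera(n);cv2.imwrite(f"pics/{n}0.png",c["image"][:,:,::-1]);np.savez(f"pics/{n}0.npz",**c)
    print(n,c["fx"],c["cx"],c["cy"],np.round(c["cam_to_world"],3))
E
```

```text
time_s 0.0
eef_pos [ 0.296 -0.606  0.23 ]
orientation [[ 0.898  0.439 -0.001]
 [ 0.439 -0.898  0.002]
 [-0.    -0.002 -1.   ]]
force [ 0.579 -0.608 -0.983]
width 0.999
scene 437.6729234119598 319.6407042673122 239.75140578198184 [[ 0.021  0.74  -0.672  1.426]
 [ 1.    -0.026  0.003 -0.089]
 [-0.015 -0.672 -0.74   0.915]
 [ 0.     0.     0.     1.   ]]
top 492.5411114861514 311.8693653966324 243.9217649108332 [[ 0.026 -0.99   0.139  0.458]
 [-1.    -0.027 -0.006 -0.086]
 [ 0.01  -0.139 -0.99   1.145]
 [ 0.     0.     0.     1.   ]]
```

View pics/scene0.png

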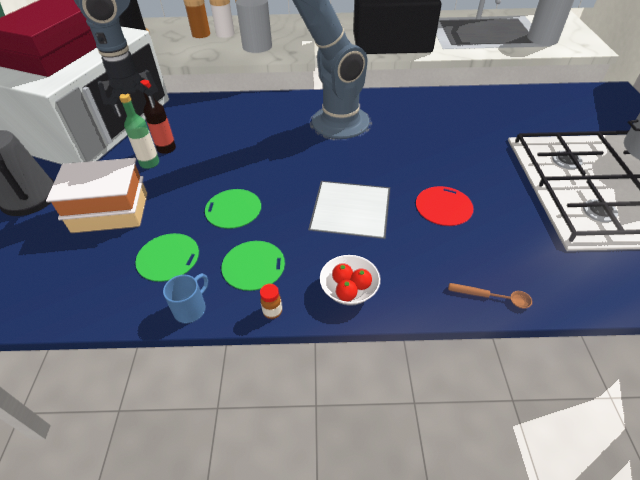

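View pics/top0.png

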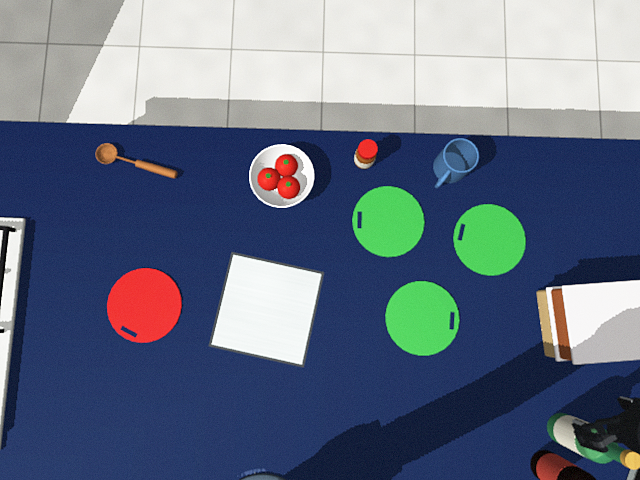

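The pictures show three green discs: top (422,318), (388,222) and (489,240); scene (233,208), (253,265) and (168,257). The panel is at top (267,310), the red board at (145,305) and the bowl at (282,176). The gripper is next to the bottles at the lower right of the top view. I'll measure all of these next.

```bash
cat > h.py <<'E'
import cv2,numpy as np
def ray(c,uv,z):
    uv=np.atleast_2d(np.array(uv,float));M=np.array(c["cam_to_world"])
    d=np.c_[(uv[:,0]-c["cx"])/c["fx"],(uv[:,1]-c["cy"])/c["fy"],np.ones(len(uv))]@M[:3,:3].T
    o=M[:3,3];return o+d*((z-o[2])/d[:,2])[:,None]
def blobs(m,a=800):
    cs,_=cv2.findContours(m.astype(np.uint8),cv2.RETR_EXTERNAL,cv2.CHAIN_APPROX_NONE)
    return [x for x in cs if cv2.contourArea(x)>a]
def circ(c,ct,z):
    p=ray(c,ct[:,0],z)[:,:2].astype(np.float32)
    (x,y),(a,b),_=cv2.fitEllipse(p[:,None]*1000);return x/1000,y/1000,a/1000,b/1000
def report(c):
    h=cv2.cvtColor(np.array(c["image"]),cv2.COLOR_RGB2HSV);H,S,V=[h[...,i].astype(int) for i in range(3)]
    for n,m in(("green",(abs(H-62)<15)&(S>120)&(V>120)),("red",((H<6)|(H>174))&(S>150)&(V>150))):
        for ct in blobs(m):
            r=circ(c,ct,.004);px=ct[:,0].mean(0)
            print(n,px.round(),np.round(r,4),"base dist",round(float(np.hypot(*r[:2])),3),"HSV",np.median(h[m&(cv2.drawContours(np.zeros(m.shape,np.uint8),[ct],-1,1,-1)>0)],0))
    m=(S<40)&(V>150)
    for ct in blobs(m):
        p=ray(c,ct[:,0],0)[:,:2].astype(np.float32)
        r=cv2.minAreaRect(p)
        if .15<min(r[1]) and max(r[1])<.25: print("square/bowl",ct[:,0].mean(0).round(),np.round(r[0],4),np.round(r[1],4),r[2],np.round(p.mean(0),4))
E
python3 - <<'E'
from h import *
for n in("scene","top"):
    print(n);c=dict(np.load(f"pics/{n}0.npz"));report(c)
c=dict(np.load("pics/top0.npz"));a=c["image"][150:370,330:550,::-1];cv2.imwrite("pics/crop.png",cv2.resize(a,(560,560),interpolation=cv2.INTER_CUBIC))
c=dict(np.load("pics/scene0.npz"));a=c["image"][70:240,0:260,::-1];cv2.imwrite("pics/crop2.png",cv2.resize(a,None,fx=3,fy=3,interpolation=cv2.INTER_CUBIC))
E
```

```text
scene
green [253. 265.] [ 0.6796 -0.2672  0.1656  0.1683] base dist 0.73 HSV [ 63. 163. 207.]
green [167. 257.] [ 0.6434 -0.5053  0.1657  0.1685] base dist 0.818 HSV [ 63. 163. 207.]
green [232. 208.] [ 0.4573 -0.3463  0.1675  0.1676] base dist 0.574 HSV [ 63. 163. 207.]
red [350. 281.] [ 0.7441 -0.0106  0.0985  0.1112] base dist 0.744 HSV [  2.  218.  211.5]
red [444. 206.] [0.4693 0.2911 0.166  0.1679] base dist 0.552 HSV [  0. 205. 243.]
square/bowl [350. 279.] [ 0.7327 -0.0095] [0.1568 0.1567] 88.22083282470703 [ 0.7333 -0.0103]
square/bowl [351. 209.] [0.4663 0.0105] [0.2112 0.2132] 79.11180114746094 [0.4714 0.0104]
top
green [422. 318.] [ 0.4545 -0.3501  0.1682  0.1687] base dist 0.574 HSV [ 63. 156. 215.]
green [489. 239.] [ 0.6412 -0.5093  0.168   0.1694] base dist 0.819 HSV [ 63. 160. 210.]
green [388. 221.] [ 0.6783 -0.2708  0.168   0.1688] base dist 0.73 HSV [ 63. 158. 212.]
red [144. 305.] [0.4675 0.2881 0.1674 0.1677] base dist 0.549 HSV [  0. 200. 242.]
red [280. 177.] [ 0.7771 -0.0131  0.0918  0.0985] base dist 0.777 HSV [  1. 215. 231.]
square/bowl [584. 320.] [ 0.4553 -0.7583] [0.1804 0.2226] 5.555654525756836 [ 0.458  -0.7275]
square/bowl [267. 309.] [0.466  0.0069] [0.2125 0.2127] 79.14142608642578 [0.4646 0.007 ]
square/bowl [281. 176.] [ 0.7827 -0.0151] [0.1552 0.1533] 1.6115351915359497 [ 0.7823 -0.0154]
```

View pics/crop.png

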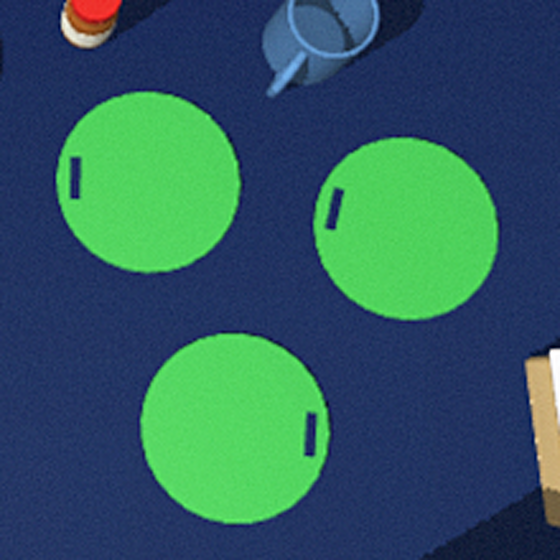

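View pics/crop2.png

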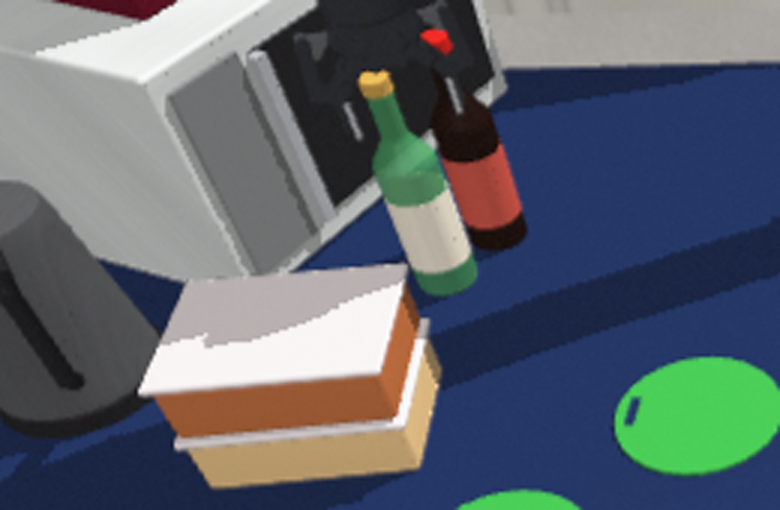

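The target is the disc at top (422,318) / scene (233,208). It is 0.574 m from the base, against 0.730 and 0.818 m for the other two, and both views agree. The crop shows a plain green disc with a slot and the right diameter. Before moving I'll check the clearance between the gripper and the bottles.

Run:
```python
from h import *
from plant import ctrl
S=dict(np.load("pics/scene0.npz"));T=dict(np.load("pics/top0.npz"))
def tri(a,b):
    P=[]
    for c in(S,T):
        M=np.linalg.inv(c["cam_to_world"]);K=np.array([[c["fx"],0,c["cx"]],[0,c["fy"],c["cy"]],[0,0,1]]);P.append(K@M[:3])
    X=cv2.triangulatePoints(P[0],P[1],np.array(a,float).reshape(2,1),np.array(b,float).reshape(2,1));return (X[:3]/X[3]).ravel().round(3)
print("yellow cap",tri((125,97),(631,461)))
print("green base",ray(S,(149,163),0),"dark base",ray(S,(166,148),0))
print("book top corner",tri((135,163),(546,289)) )
for n,c in(("scene",S),("top",T)):
    M=np.linalg.inv(c["cam_to_world"]);p=M[:3,:3]@ctrl.sense()["eef_pos"]+M[:3,3];print(n,"tcp px",c["fx"]*p[0]/p[2]+c["cx"],c["fy"]*p[1]/p[2]+c["cy"])
cv2.imwrite("pics/crop3.png",cv2.resize(T["image"][360:480,500:640,::-1],None,fx=5,fy=5,interpolation=cv2.INTER_CUBIC))
w=ctrl.camera("wrist");cv2.imwrite("pics/w.png",w["image"][:,:,::-1])
```

```text
yellow cap [ 0.215 -0.66   0.241]
green base [[ 2.23958570e-01 -6.56958611e-01 -1.11022302e-16]] dark base [[ 0.14071699 -0.61725145  0.        ]]
book top corner [ 0.516 -0.544  0.22 ]
scene tcp px 136.42104411626477 114.22578236165613
top tcp px 593.1798223082407 411.2324020956271
```

View pics/crop3.png

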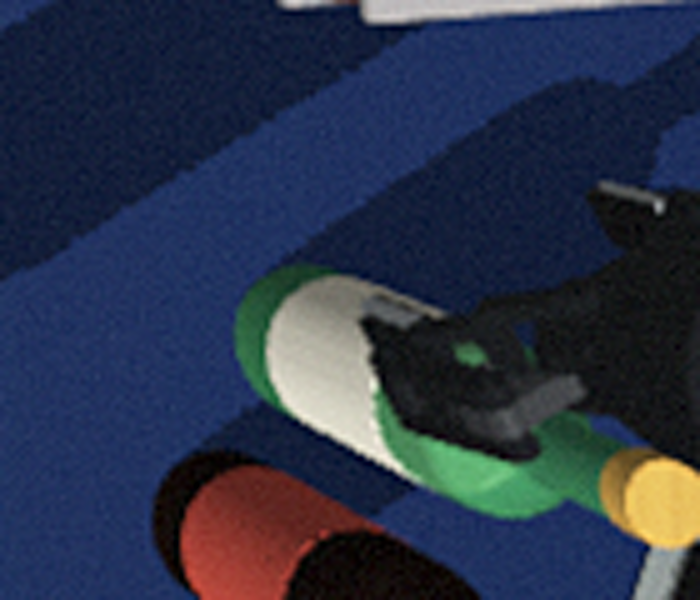

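View pics/w.png

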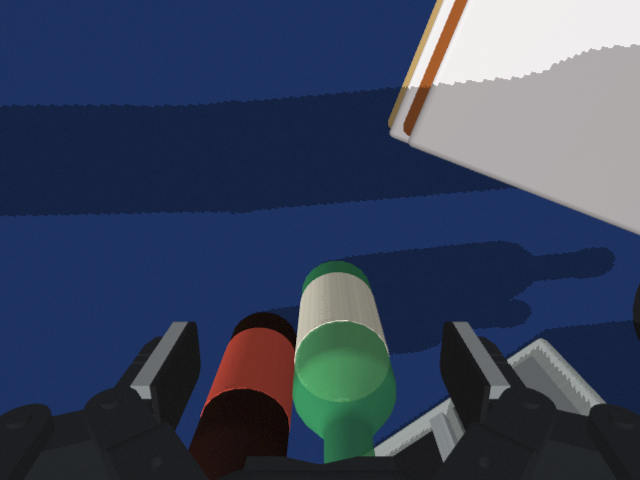

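The bottle neck is about 0.10 m behind the tool and upright. The books lie at larger x. I'll lift, go along world +y first, then +x to above the board, shutting the fingers on the way.

Request:
{"op": "apply_moves", "data": {
  "deltas": [
    [[0,0,-0.02],[0,0,0],0.0854],
    [[0.013,-0.027,-0.03],[0,0,0],0.0854],
    [[0.026,-0.054,-0.03],[0,0,0],0.06],
    [[0.04,-0.081,-0.03],[0,0,0],0.03],
    [[0.053,-0.108,-0.03],[0,0,0],0],
    [[0.066,-0.135,-0.03],[0,0,0],0],
    [[0.08,-0.163,-0.02],[0,0,0.08],0],
    [[0.1,-0.2,0],[0,0,0.18],0],
    [[0.13,-0.22,0.03],[0,0,0.28],0],
    [[0.165,-0.205,0.05],[0,0,0.38],0],
    [[0.2,-0.19,0.08],[0,0,0.455],0],
    [[0.235,-0.173,0.1],[0,0,0.455],0]
  ],
  "newtons": 40
}}

```text
time_s: 1.15
eef_pos: [0.4171, -0.3461, 0.1378]
orientation: [[1.0, -0.003, -0.002], [-0.003, -1.0, 0.002], [-0.002, -0.002, -1.0]]
force: [-0.2, -1.6, 0.2]
width: -0.003
```

Request:
{"op": "apply_moves", "data": {
  "deltas": [
    [[0,0,0],[0,0,0],0],
    [[0,0,0],[0,0,0],0],
    [[0,0,0],[0,0,0],0]
  ]
}}

```text
time_s: 1.4
eef_pos: [0.4165, -0.3461, 0.1374]
orientation: [[1.0, -0.002, -0.003], [-0.002, -1.0, 0.002], [-0.003, -0.002, -1.0]]
force: [0.6, 0.3, -0.2]
width: 0.0
```

```bash
cat > st.py <<'E'
from plant import ctrl
import numpy as np,sys
def st(t=None):
    s=ctrl.sense()
    for k in("time_s","eef_pos","orientation","force","width"):print(k,np.round(s[k],4).tolist())
    if t is not None:print("delta tool",np.round(np.array(s["orientation"]).T@(np.array(t)-s["eef_pos"]),4))
    return s
E
python3 - <<'E'
from st import *
st((.456,-.348,.03))
E
```

```text
time_s 1.4
eef_pos [0.4165, -0.3461, 0.1374]
orientation [[1.0, -0.0023, -0.0032], [-0.0023, -1.0, 0.0022], [-0.0032, -0.0022, -1.0]]
force [0.5818, 0.3117, -0.2291]
width 0.0003
delta tool [0.0398 0.0021 0.1073]
```

Request:
{"op": "apply_moves", "data": {
  "deltas": [
    [[0.02,0.001,0.03],[0,0,0],0],
    [[0.04,0.002,0.06],[0,0,0],0],
    [[0.04,0.002,0.09],[0,0,0],0],
    [[0.04,0.002,0.11],[0,0,0],0],
    [[0.04,0.002,0.12],[0,0,0],0],
    [[0.04,0.002,0.125],[0,0,0],0],
    [[0.04,0.002,0.125],[0,0,0],0]
  ]
}}

```text
time_s: 1.98
eef_pos: [0.4553, -0.3487, 0.0126]
orientation: [[1.0, -0.004, -0.004], [-0.004, -1.0, 0.002], [-0.004, -0.002, -1.0]]
force: [0.2, -0.2, -0.1]
width: 0.0
```

Run:
```python
from st import *
from h import *
st((.456,-.348,.004))
for n in("top","scene"):
    c=ctrl.camera(n);cv2.imwrite(f"pics/{n}1.png",c["image"][150:400,200:520,::-1])
w=ctrl.camera("wrist");cv2.imwrite("pics/w1.png",w["image"][:,:,::-1])
```

```text
time_s 1.9833
eef_pos [0.4553, -0.3487, 0.0126]
orientation [[1.0, -0.0038, -0.0035], [-0.0038, -1.0, 0.0018], [-0.0035, -0.0018, -1.0]]
force [0.2423, -0.2053, -0.0631]
width 0.0001
delta tool [ 0.0008 -0.0007  0.0086]
```

View pics/w1.png

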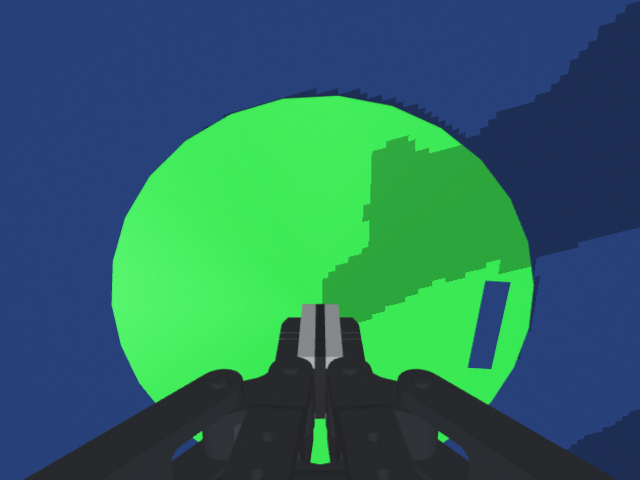

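The wrist view shows the shut fingertips at about (320,305), over the middle of the disc, which spans columns 112 to 533. I'll ease down to contact.

Request:
{"op": "apply_moves", "data": {
  "deltas": [
    [[0,0,0.004],[0,0,0],0],
    [[0,0,0.007],[0,0,0],0],
    [[0,0,0.009],[0,0,0],0],
    [[0,0,0.009],[0,0,0],0]
  ]
}}

```text
time_s: 2.47
eef_pos: [0.4565, -0.3488, 0.0048]
orientation: [[1.0, -0.003, -0.001], [-0.003, -1.0, 0.001], [-0.001, -0.001, -1.0]]
force: [-0.7, 0.4, -0.1]
width: 0.002
```

Request:
{"op": "apply_moves", "data": {
  "deltas": [
    [[0,0,0.001],[0,0,0],0],
    [[0,0,0.002],[0,0,0],0],
    [[0,0,0.002],[0,0,0],0]
  ]
}}

```text
time_s: 2.72
eef_pos: [0.4567, -0.3489, 0.0041]
orientation: [[1.0, -0.003, -0.001], [-0.003, -1.0, 0.0], [-0.001, -0.0, -1.0]]
force: [-3.5, 1.2, 9.5]
width: 0.002
```

Request:
{"op": "apply_moves", "data": {
  "deltas": [
    [[0,0,0.0015],[0,0,0],0],
    [[0,-0.004,0.0015],[0,0,0],0],
    [[0,-0.01,0.0015],[0,0,0],0],
    [[0.001,-0.017,0.0015],[0,0,0],0],
    [[0.001,-0.024,0.0015],[0,0,0],0],
    [[0.001,-0.03,0.0015],[0,0,0],0],
    [[0.001,-0.034,0.0015],[0,0,0],0],
    [[0.001,-0.036,0.0015],[0,0,0],0]
  ]
}}

```text
time_s: 3.38
eef_pos: [0.4594, -0.3142, 0.0041]
orientation: [[1.0, -0.003, 0.002], [-0.003, -1.0, -0.003], [0.002, 0.003, -1.0]]
force: [-0.3, -2.2, 6.9]
width: -0.005
```

```bash
cat > look.py <<'E'
from st import *
from h import *
st((.466,.0087,.004))
c=ctrl.camera("top");report(c);c2=ctrl.camera("scene");print("scene");report(c2)
cv2.imwrite(f"pics/{sys.argv[1]}.png",c["image"][:,:,::-1])
E
python3 look.py top2
```

```text
time_s 3.3833
eef_pos [0.4594, -0.3142, 0.0041]
orientation [[1.0, -0.0027, 0.0023], [-0.0027, -1.0, -0.0027], [0.0023, 0.0027, -1.0]]
force [-0.3416, -2.1975, 6.9429]
width -0.0053
delta tool [ 0.0057 -0.3229 -0.0008]
green [396. 314.] [ 0.4602 -0.2984  0.1263  0.1694] base dist 0.549 HSV [ 63. 155. 215.]
green [489. 239.] [ 0.642  -0.5087  0.1667  0.1677] base dist 0.819 HSV [ 63. 161. 168.]
green [388. 221.] [ 0.6783 -0.2708  0.1681  0.1688] base dist 0.73 HSV [ 63. 158. 210.]
red [144. 305.] [0.4676 0.2881 0.1673 0.1678] base dist 0.549 HSV [  0. 200. 241.]
red [280. 177.] [ 0.7771 -0.0133  0.0918  0.098 ] base dist 0.777 HSV [  1. 216. 230.]
square/bowl [585. 321.] [ 0.4542 -0.7585] [0.1815 0.2228] 5.677125930786133 [ 0.456  -0.7276]
square/bowl [267. 309.] [0.466  0.0069] [0.2125 0.2125] 79.18653106689453 [0.4646 0.007 ]
square/bowl [281. 176.] [ 0.7827 -0.0151] [0.1553 0.1533] 1.6117814779281616 [ 0.7823 -0.0154]
scene
green [253. 265.] [ 0.6796 -0.2672  0.1655  0.1683] base dist 0.73 HSV [ 63. 163. 206.]
green [167. 257.] [ 0.644  -0.5047  0.1644  0.1673] base dist 0.818 HSV [ 63. 161. 186.]
green [244. 210.] [ 0.4706 -0.3096  0.1465  0.1737] base dist 0.563 HSV [ 63. 163. 206.]
red [350. 281.] [ 0.7441 -0.0106  0.0985  0.1112] base dist 0.744 HSV [  2. 218. 211.]
red [444. 205.] [0.4693 0.2911 0.166  0.1678] base dist 0.552 HSV [  0. 205. 243.]
square/bowl [350. 279.] [ 0.7327 -0.0095] [0.1568 0.1567] 88.22083282470703 [ 0.7336 -0.0107]
square/bowl [351. 209.] [0.4663 0.0105] [0.2112 0.2132] 79.11180114746094 [0.4714 0.0104]
```

View pics/top2.png

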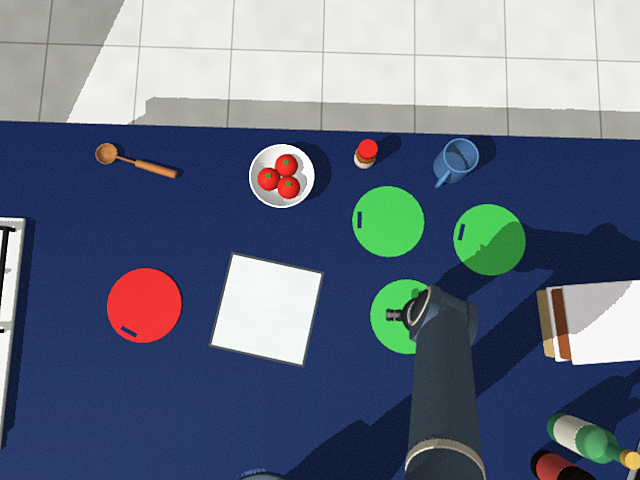

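The board follows the fingers: its left edge went from column 385 to 370, about 35 mm. The neighbouring discs haven't moved. I'll carry on.

Request:
{"op": "apply_moves", "data": {
  "deltas": [
    [[0,0,0.002],[0,0,0],0],
    [[0,-0.005,0.002],[0,0,0],0],
    [[0,-0.015,0.002],[0,0,0],0],
    [[0.001,-0.03,0.002],[0,0,0],0],
    [[0.001,-0.045,0.002],[0,0,0],0],
    [[0.002,-0.06,0.002],[0,0,0],0],
    [[0.002,-0.075,0.002],[0,0,0],0],
    [[0.002,-0.09,0.002],[0,0,0],0],
    [[0.002,-0.105,0.002],[0,0,0],0],
    [[0.003,-0.115,0.002],[0,0,0],0],
    [[0.003,-0.12,0.002],[0,0,0],0],
    [[0.003,-0.12,0.002],[0,0,0],0]
  ]
}}

```text
time_s: 4.48
eef_pos: [0.4658, -0.1942, 0.004]
orientation: [[1.0, -0.001, 0.008], [-0.001, -1.0, -0.004], [0.008, 0.004, -1.0]]
force: [-0.4, 0.5, 13.5]
width: 0.003
```

Request:
{"op": "apply_moves", "data": {
  "deltas": [
    [[0,0,0.0015],[0.004,-0.008,0],0],
    [[0,-0.005,0.0015],[0.004,-0.008,0],0],
    [[0,-0.015,0.0015],[0.004,-0.008,0],0],
    [[0,-0.03,0.0015],[0.004,-0.008,0],0],
    [[0,-0.045,0.0015],[0.004,-0.008,0],0],
    [[0,-0.06,0.0015],[0.004,-0.008,0],0],
    [[0,-0.075,0.0015],[0.004,-0.008,0],0],
    [[0,-0.09,0.0015],[0.004,-0.008,0],0],
    [[0,-0.105,0.0015],[0.004,-0.008,0],0],
    [[0,-0.115,0.0015],[0.004,-0.008,0],0],
    [[0,-0.12,0.0015],[0.004,-0.008,0],0],
    [[0,-0.12,0.0015],[0.004,-0.008,0],0]
  ]
}}

```text
time_s: 5.48
eef_pos: [0.4689, -0.0739, 0.004]
orientation: [[1.0, 0.0, 0.006], [0.0, -1.0, -0.001], [0.006, 0.001, -1.0]]
force: [-0.4, 1.0, 14.4]
width: 0.0
```

```bash
python3 look.py top3 | grep -v red
```

```text
time_s 5.4833
eef_pos [0.4689, -0.0739, 0.004]
orientation [[1.0, 0.0, 0.0057], [0.0, -1.0, -0.0012], [0.0057, 0.0012, -1.0]]
force [-0.3937, 0.9714, 14.4136]
width 0.0003
delta tool [-0.0029 -0.0826 -0.0001]
green [489. 239.] [ 0.6415 -0.5091  0.1656  0.169 ] base dist 0.819 HSV [ 63. 161. 144.]
green [388. 221.] [ 0.679  -0.2706  0.1665  0.1684] base dist 0.731 HSV [ 63. 158. 214.]
square/bowl [603. 321.] [ 0.4562 -0.777 ] [0.1822 0.1852] 5.55768346786499 [ 0.4583 -0.7711]
square/bowl [258. 300.] [0.466 0.007] [0.2122 0.2127] 79.14142608642578 [0.486  0.0266]
square/bowl [281. 176.] [ 0.7828 -0.0163] [0.1553 0.1556] 1.6894111633300781 [ 0.7823 -0.0154]
scene
green [253. 265.] [ 0.6802 -0.2668  0.1638  0.1683] base dist 0.731 HSV [ 63. 162. 206.]
green [167. 257.] [ 0.6437 -0.5052  0.1638  0.1673] base dist 0.818 HSV [ 63. 161. 136.]
green [323. 211.] [ 0.4809 -0.0733  0.143   0.1727] base dist 0.486 HSV [ 63. 162. 206.]
square/bowl [350. 279.] [ 0.7327 -0.0095] [0.1568 0.1567] 88.22088623046875 [ 0.7336 -0.0107]
square/bowl [358. 214.] [0.4683 0.0207] [0.1904 0.2131] 79.10648345947266 [0.4906 0.0311]
```

View pics/top3.png

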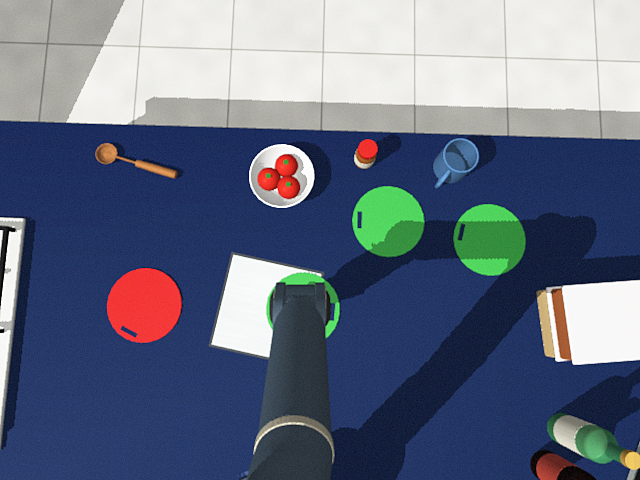

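The board is tracking the tool: the scene fit gives y = -0.073, equal to the tool's y. Now the last 83 mm.

Request:
{"op": "apply_moves", "data": {
  "deltas": [
    [[0,0,0.0013],[0,-0.005,0],0],
    [[-0.001,-0.005,0.0013],[0,-0.005,0],0],
    [[-0.002,-0.015,0.0013],[0,-0.005,0],0],
    [[-0.003,-0.028,0.0013],[0,-0.005,0],0],
    [[-0.004,-0.041,0.0013],[0,-0.005,0],0],
    [[-0.005,-0.054,0.0013],[0,-0.005,0],0],
    [[-0.005,-0.066,0.0013],[0,-0.005,0],0],
    [[-0.005,-0.076,0.0013],[0,-0.005,0],0],
    [[-0.005,-0.081,0.0013],[0,-0.005,0],0],
    [[-0.005,-0.083,0.0013],[0,-0.005,0],0],
    [[-0.005,-0.083,0.0013],[0,-0.005,0],0]
  ]
}}

```text
time_s: 6.5
eef_pos: [0.466, 0.0092, 0.004]
orientation: [[1.0, -0.0, 0.005], [0.0, -1.0, -0.001], [0.005, 0.001, -1.0]]
force: [0.5, -0.5, 10.6]
width: -0.001
```

Request:
{"op": "apply_moves", "data": {
  "deltas": [
    [[0,0,-0.003],[0,0,0],0],
    [[0,0,-0.015],[0,0,0],0],
    [[0,0,-0.035],[0,0,0],0],
    [[0,0,-0.06],[0,0,0],0],
    [[0,0.025,-0.09],[0,0,0],0],
    [[0,0.06,-0.12],[0,0,0],0],
    [[0,0.095,-0.15],[0,0,0],0],
    [[0,0.13,-0.18],[0,0,0],0],
    [[0,0.165,-0.18],[0,0,0],0],
    [[0,0.2,-0.18],[0,0,0],0],
    [[0,0.235,-0.18],[0,0,0],0],
    [[0,0.27,-0.18],[0,0,0],0]
  ]
}}

```text
time_s: 7.5
eef_pos: [0.4647, -0.2626, 0.1849]
orientation: [[1.0, -0.0, 0.006], [-0.0, -1.0, -0.001], [0.006, 0.001, -1.0]]
force: [0.6, 0.6, 0.8]
width: 0.002
```

```bash
python3 look.py top4; python3 - <<'E'
E
```

```text
time_s 7.5
eef_pos [0.4647, -0.2626, 0.1849]
orientation [[1.0, -0.0005, 0.0056], [-0.0005, -1.0, -0.0014], [0.0056, 0.0014, -1.0]]
force [0.6134, 0.5824, 0.8455]
width 0.0022
delta tool [ 1.000e-04 -2.715e-01  1.805e-01]
green [266. 309.] [0.4647 0.0072 0.1646 0.1653] base dist 0.465 HSV [ 63. 151. 225.]
green [489. 239.] [ 0.6413 -0.509   0.1671  0.1686] base dist 0.819 HSV [ 63. 160. 175.]
green [388. 221.] [ 0.6783 -0.2709  0.1683  0.1688] base dist 0.73 HSV [ 63. 157. 220.]
red [144. 305.] [0.4675 0.288  0.1673 0.168 ] base dist 0.549 HSV [  0. 198. 245.]
red [280. 177.] [ 0.7771 -0.0138  0.0927  0.0985] base dist 0.777 HSV [  1. 214. 235.]
square/bowl [585. 321.] [ 0.4544 -0.7585] [0.1822 0.2225] 5.555614948272705 [ 0.4558 -0.7275]
square/bowl [267. 309.] [0.4661 0.0069] [0.2126 0.2126] 79.19609832763672 [0.465  0.0072]
square/bowl [281. 176.] [ 0.7828 -0.0163] [0.1553 0.1556] 1.6894111633300781 [ 0.7823 -0.0154]
scene
green [253. 265.] [ 0.6796 -0.2672  0.1656  0.1683] base dist 0.73 HSV [ 63. 163. 208.]
green [167. 257.] [ 0.6435 -0.5051  0.1659  0.1673] base dist 0.818 HSV [ 63.  161.  171.5]
green [351. 208.] [0.4679 0.0109 0.1628 0.1641] base dist 0.468 HSV [ 63. 162. 208.]
red [350. 281.] [ 0.7441 -0.0106  0.0985  0.1112] base dist 0.744 HSV [  2. 218. 211.]
red [444. 206.] [0.4693 0.2911 0.166  0.1679] base dist 0.552 HSV [  0. 205. 244.]
square/bowl [350. 279.] [ 0.7327 -0.0095] [0.1568 0.1567] 88.22083282470703 [ 0.7336 -0.0107]
square/bowl [351. 209.] [0.4664 0.0105] [0.2112 0.2133] 79.11180114746094 [0.4715 0.0104]
```

View pics/top4.png

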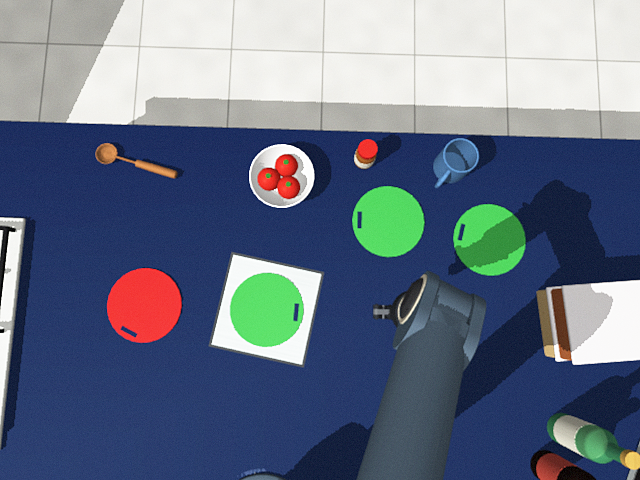

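The green disc is at (267,309), centred on the panel with a border of about 20 mm all round. Nothing else has moved, and the arm is clear.

```bash
python3 -c "
from plant import ctrl
print(ctrl.sign_off())"
```

```text
the job is handed in; nothing more can be done
None
```

I pressed the shut fingertips on the centre of the nearest green board and slid it about 0.36 m onto the steel panel. The presses I read were 7 to 14 N. I then lifted straight off and moved clear, and handed the job in at about 7.5 s.

- **Board position:** in the last check the board's centre lay within about 2 mm of the panel's centre in both the top and scene views. That leaves a steel border of about 20 mm on every side.
- **Other objects:** the red board, the bowl and the other two green boards measured where they started, to within about 1 mm.
- **Disagreements:** the top and scene cameras differ by about 3 to 4 mm in absolute position, in line with the stated calibration. Fits taken while the arm partly hid the board were off by up to about 15 mm, so I went by the tool position for the slide. No check failed.

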